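Ready the drip tray and hold the wash-tank lid

TASK

My colleague across the bench is about to lift the parts basket out of the wash tank and stand it on the drip tray. First press the raised end of the slotted drain plate down past its roller catches so that the plate lies level in the drip tray; then lift the tank's hinged lid to 45 degrees open and finish there, with the gripper still holding it steady, because the lid falls shut if it is let go. Leave the basket and the other things on the bench where they are.

Things in the scene. Friction and masses are not known exactly. Their poses are not given: they have to be found in the camera images.
- tank: Fixed stainless wash tank, drained, 230 mm (its x) by 280 mm (its y), rim 130 mm above the bench; origin under its centre on the bench. Its x axis points from the hinge side to the handle side, that is, away from the robot up to its yaw (20 degrees either way). It may stand on the left or the right half of the bench.
- lid (a joint): Opening angle of the tank's sheet-steel lid in rad: 0 shut, grows as the handle side rises, stop at 1.31 (75 deg); 45 deg is 0.785. The lid (about 0.6 to 0.9 kg, 246 x 300 mm) has no stay or spring and falls shut from any angle when let go; it starts shut.
- lid_handle (a point): Middle of the bar of the lid's bow handle, turning with the lid. The bar is round, 10 mm thick, runs along the tank's y, 110 mm free between its legs, and its centre is 41 mm above the lid's flat top (180 mm above the bench when shut). In the tank frame, lid shut, it is at x +87, y 0, z 180 mm. Its frame turns with the lid (x away from the hinge, z out of the lid's top).
- lid_hinge (a point): Middle of the lid's hinge line, on the tank's near side (tank frame x -118, y 0, z 135 mm); the hinge line runs along the tank's y. With the lid shut the handle's bar is 205 mm from it along the tank's x and 45 mm above it.
- tray: Fixed shallow steel drip tray, 200 x 151 mm, walls 27 mm high, 19 mm at the catch end; origin under its centre on the bench. Its x axis points away from the robot up to its yaw (35 degrees either way). Its +x end carries two sprung roller catches 54 mm either side of its middle (33 mm high, 22 mm wide, reaching from 96 to 124 mm from the origin). Ledges 15 mm above the bench carry the drain plate.
- plate_centre (a point): Centre of the loose slotted aluminium drain plate, 190 (its x) x 140 (its y) x 5 mm, 0.35 kg, half-way up. Seated, it is 17.5 mm above the bench and level; at the start it sits askew in the tray, its -x end down on the ledge and its +x end up on the two rollers, about 5 degrees.
- plate_raised_end (a point): Top face of the drain plate, middle of its raised (+x) end, 15 mm in from the edge, on a solid 26 mm wide band. About 34 mm above the bench at the start, 20 mm when the plate is seated. About 13 N straight down (in any case under 20 N) snaps the end past the rollers, which then keep it down.
- basket: Perforated basket of stamped parts standing inside the tank, 130 x 170 mm, 60 mm high, bail to 92 mm: stays where it is.
- bracket_a: Stamped aluminium bracket, flat ring 62 mm across with three arms (about 110 mm over all), 5 mm thick, loose in the far row; a bystander.
- bracket_b: A second stamped bracket of the same kind, loose in the far row; a bystander.
- file: Flat file, 330 mm long, orange handle, lying lengthwise in the gap between tank and tray; origin under the joint of blade and handle; a bystander.
- calliper: Digital calliper, 230 mm long, lying near the robot on its left; a bystander.
- brush: Hand brush, 190 mm long, lying crosswise in the middle of the far row; a bystander.
- block: Dark steel block, 75 x 50 x 40 mm, at the right of the bench; a bystander.
- tin: Closed metal tin, 72 mm across, 85 mm high, at the left of the bench; a bystander.

How it is judged (in metres and radians):
On the way:
1. the drain plate is pressed down past the catches and lies level in the drip tray, the lid still shut (angle between plate_centre's own z axis and vertical below 0.025 rad and z of plate_centre in the frame of tray below 0.0195 m and z of plate_raised_end in the frame of tray below 0.0225 m and value of joint lid below 0.15 rad), for 0.2 s.
At the end, for the whole second after the job is handed in: The drain plate is level (within 1.4 deg) and down on its ledges (within 2.5 mm); the lid stands still at 45 deg, give or take 6 deg (0.68 to 0.89 rad), carried by the gripper's fingers (more than 1 N on the lid) and propped by nothing else (angle between plate_centre's own z axis and vertical below 0.025 rad and z of plate_centre in the frame of tray below 0.0195 m and z of plate_raised_end in the frame of tray below 0.0225 m and value of joint lid between 0.68 and 0.89 rad and velocity of joint lid between -0.1 and 0.1 rad/s and contact force between the fingers and lid above 1 N and contact force between lid and basket below 0.3 N and contact force between lid and bracket_a below 0.3 N and contact force between lid and bracket_b below 0.3 N and contact force between lid and file below 0.3 N and contact force between lid and calliper below 0.3 N and contact force between lid and brush below 0.3 N and contact force between lid and block below 0.3 N and contact force between lid and tin below 0.3 N); the arm keeps its last pose, push and grip.
It fails at once if the basket or a thing lying on the bench is moved more than 30 mm (distance of any of basket, bracket_a, bracket_b, file, calliper, brush, block, tin from where it was at the start of the episode above 0.03 m).
It also fails if it takes over 53 s, if anything falls off the work surface, if the arm or the gripper's body presses on something with over 40 N, if the wrist force passes 120 N, or if a joint passes its speed limit or range.

ROBOT

A 6-joint arm with a two-finger parallel gripper is mounted at the origin on the work surface. World frame = base frame: x ahead of the robot, y to its left, z up, the work surface at z = 0. Lengths are in mm, angles in degrees, forces in N, time in s.
With the tool pointing down it reaches from about 325 to 900 mm from the base axis. Payload 6.1 kg.
Tool frame: the origin (TCP) lies on the centre line of the jaws, within the pads' length; the fingertips stand 17 mm ahead of it and the grasp point (between the pads) lies 2 mm behind it (manip.tip_extent is the distance from the TCP to the fingertips, in mm); z points along the fingers, y is the line along which they close (so a half turn about z gives the same grasp; the last joint's range is limited). The gripper opens to 85 mm and grips with 20 to 120 N. Pads are 22 mm wide; open, the fingers measure 114 mm over their backs; the gripper's body (76 mm by 85 mm) begins 54 mm behind the grasp point. The pads swing forward as they close: fully open they stand 13 mm farther back than shut.
Start: joints at [-80.564, 12.628, 87.462, -0, 79.91, -7.225], TCP at [179.192, -598.754, 248.3] pointing down, gripper open.
Joint ranges: [-170.65, 170.65], [-52.31, 119.04], [5.05, 147.46], [-71.25, 251.25], [11.57, 151.72], [-153.62, 153.62]. Speed limits (degrees/s): [147.25, 147.25, 172.46, 180, 180, 180].

INTERFACE

Orientations are given as a 3x3 rotation matrix whose columns are the frame's x, y, z axes.
In Python, from bench import manip gives the robot as it stands.
- The arm moves only by the tool arm_command, never from a script. Its argument "increments" is a list of rows, each an object of numbers: "x", "y", "z": the shift along the tool's x, y, z normalised to -1 to 1, where 1 is 0.8 m; "wx", "wy", "wz": the turn, a rotation vector about the tool's x, y, z normalised to -1 to 1, where 1 is pi rad. A call has 1 to 20 rows; each row shifts and turns the commanded pose from where the row before left it, along the tool's axes as they then stand; what a row does not reach is not made up. A row lasts 1/12 s, in which the tool goes at most 41.7 mm and 7.16 degrees, less where a joint would pass 70% of its speed; a pose out of reach is approached as far as the arm can. A call with a number of a shift or a turn outside -1 to 1 is refused whole. A call with a gripper value outside its range is refused whole. "claw" is the finger opening in mm, from 0 to 85.4, set as the call begins (left out, the last holds). The fingers move at their own pace and stop on an object; "grip_force" is the grip in N (left out, the last holds). Time passes only in rows, so rows that do not move let the fingers close. It gives the time, the measured TCP pose, the force, the opening and the grip force at its end, in the units of the state.
- manip.state(): the state, without advancing time (a new reading comes with each control period).
- manip.get_image(name): name is "side" or "top"; returns a dict with "image" (400x640x3 uint8, red, green, blue), "depth" (400x640 float32, mm along the optical axis (not along the pixel's ray), 0 where there is no reading), "camera_matrix" (3x3 intrinsics, pixels), "rvec" (rotation vector, rad) and "tvec" (3), from world to camera coordinates, as OpenCV has them. Camera axes: x right, y down, z forward; pixel columns grow to the right and rows downward; lengths in mm; the calibration is good to about 2 mm. A picture is of the moment at which its call begins.
- manip.job_done(): hands the job in; it is judged then, once.
The state is a dict: "time": time; "q": joint angles; "dq": joint speeds; "joint_efforts": joint torques, N m; "tcp_pos": TCP position; "tool_rot": TCP orientation; "contact_force": force on the tool from outside, world axes, zero at the start; "moment": the same for the moment, N m; "gripper_width": finger opening in mm; "grip_force": force on a finger pad.
Only numpy, scipy, OpenCV 4.12 (cv2) and the standard library are available. Lean on these libraries where they do the work, as an engineer would, in place of code of your own. Each camera call takes 0.05 s, during which the arm holds its last target. There are 200 camera calls.

## Working session

There is one attempt and no reset: what is moved stays moved. The work goes in short steps, Python scripts to look and compute and a tool call to move; the robot and the scene stay as the last step left them, time stands still between calls to the robot, and variables do not carry over. Pictures are saved under pics/ and viewed, at most 10 in all, crops included, and the job is handed in when it is done.

Besides the shell and the picture viewer there is one more tool, called after "Call:" in YAML: its name, and indented under it one key for each argument. arm_command: Moves the arm, as the interface text tells. Scaled input: -1 to 1 covers 0.8 m each way for a shift and pi rad each way for a turn. Its arguments: {"type":"object","properties":{"increments":{"type":"array","items":{"type":"object","properties":{"x":{"type":"number"},"y":{"type":"number"},"z":{"type":"number"},"wx":{"type":"number"},"wy":{"type":"number"},"wz":{"type":"number"}}}},"claw":{"type":"number"},"grip_force":{"type":"number"}},"required":["increments"]}

```bash
mkdir -p pics; ls; python3 - <<'E'
from bench import manip
import cv2,numpy as np
for n in("top","side"):
    d=manip.get_image(n); cv2.imwrite(f"pics/{n}0.png",d["image"][:,:,::-1]); np.savez(f"{n}0.npz",**d)
    R=cv2.Rodrigues(d["rvec"])[0]; print(n,(-R.T@np.array(d["tvec"]).ravel()).round(0),np.array(d["camera_matrix"]).round(0).tolist())
s=manip.state();print(s)
E
```

```text
pics
top [ 301.   58. 1536.] [[396.0, 0.0, 318.0], [0.0, 396.0, 199.0], [0.0, 0.0, 1.0]]
side [-357. 1140. 1089.] [[499.0, 0.0, 320.0], [0.0, 499.0, 198.0], [0.0, 0.0, 1.0]]
{'time': 0.1, 'q': array([-8.05620156e+01,  1.26703445e+01,  8.75207535e+01,  4.15832761e-04,
        7.99099795e+01, -7.22620697e+00]), 'dq': array([ 0.00204216, -0.07744201, -0.18677108, -0.07519502,  0.06124981,
       -0.03813068]), 'joint_efforts': array([ 5.76671446e-04, -4.98244464e+01, -3.90546799e+01, -6.27983400e-05,
        5.83082510e-03,  7.09078535e-06]), 'tcp_pos': array([ 179.1254438 , -598.23448927,  247.29844241]), 'tool_rot': array([[ 9.58002301e-01,  2.86760374e-01, -2.82234048e-04],
       [ 2.86760422e-01, -9.58000745e-01,  1.74142624e-03],
       [ 2.28991614e-04, -1.74922390e-03, -9.99998444e-01]]), 'contact_force': array([ 0.13740883, -0.84885674, -0.59893085]), 'moment': array([-0.01747844,  0.04089066, -0.02891617]), 'grip_force': 0.0, 'gripper_width': 85.657462226023}
```

View pics/top0.png

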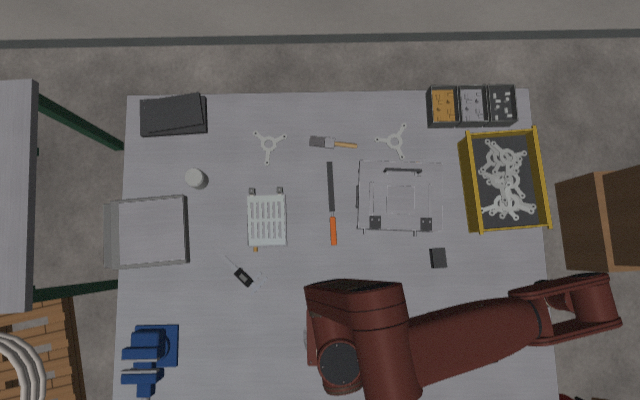

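View pics/side0.png

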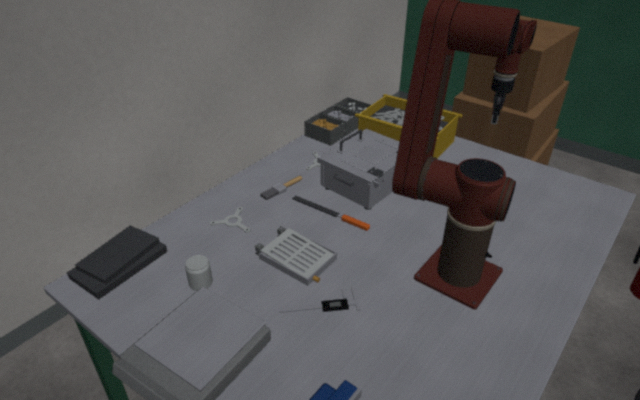

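The top view shows the plate at about (266,220) with roller catches at (252,190) and (279,190). The tank is at about (400,197), with its handle bar from (386,170) to (420,172). I'll enlarge both.

```bash
python3 - <<'E'
import cv2
i=cv2.imread("pics/top0.png")
a=cv2.resize(i[180:260,235:300],None,fx=6,fy=6,interpolation=cv2.INTER_CUBIC)
b=cv2.resize(i[150:240,350:448],None,fx=4,fy=4,interpolation=cv2.INTER_CUBIC)
import numpy as np
o=np.zeros((480,390+392,3),np.uint8);o[:480,:390]=a;o[:360,390:]=b
cv2.imwrite("pics/c.png",o)
E
```

```text
(no output)
```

View pics/c.png

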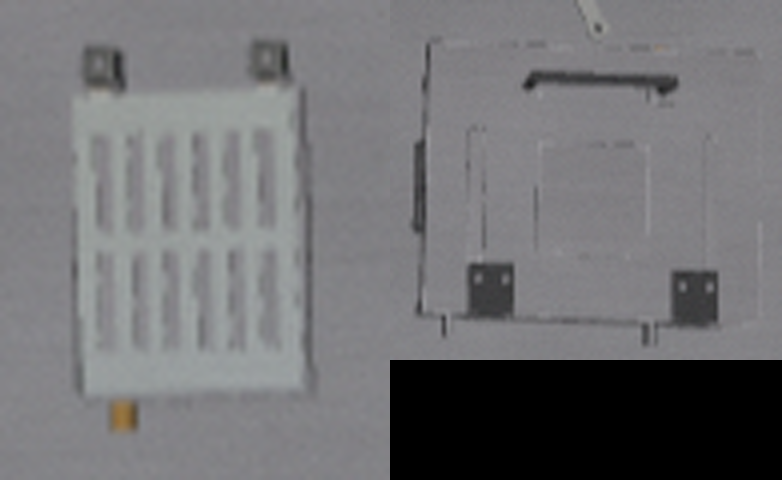

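The crop shows the plate corners at (75,95), (303,88), (308,390) and (85,395), with the catches at (100,66) and (268,60). The bar runs from (530,80) to (675,82), and the hinge leaves are at (490,290) and (695,297).

```bash
cat > h.py <<'E'
import numpy as np,cv2
def pt(d,u,v,z):
    R=cv2.Rodrigues(d["rvec"])[0];t=np.array(d["tvec"]).ravel()
    r=R.T@np.linalg.inv(d["camera_matrix"])@[u,v,1];c=-R.T@t
    return c+r*(z-c[2])/r[2]
E
python3 - <<'E'
from h import *
d=np.load("top0.npz")
P=lambda u,v,z:pt(d,235+(u+.5)/6-.5,180+(v+.5)/6-.5,z)
T=lambda u,v,z:pt(d,350+(u-390+.5)/4-.5,150+(v+.5)/4-.5,z)
for n,l,f in(("plate",[(75,95,35),(303,88,35),(308,390,20),(85,395,20)],P),("roll",[(100,66,33),(268,60,33)],P),("bar",[(530,80,183),(675,82,183)],T),("hingeleaf",[(490,290,140),(695,297,140)],T),("lid corners",[(428,42,139),(418,314,139),(764,327,139),(764,52,139)],T)):
    p=np.array([f(*q) for q in l]);e=p[1]-p[0]
    print(n,p[:,:2].round(1).tolist(),"mean",p.mean(0).round(1),"yaw",np.degrees(np.arctan2(e[0],-e[1])).round(1))
D=d["depth"]
print(D[166:176:1,384:424:4].round(0))
print(D[190:240:6,245:292:6].round(0))
E
```

```text
plate [[529.9, 321.0], [531.8, 175.3], [340.3, 174.7], [339.7, 316.1]] mean [435.4 246.8  27.5] yaw 0.7
roll [[548.7, 305.4], [550.7, 197.8]] mean [549.7 251.6  33. ] yaw 1.0
bar [[589.5, -184.1], [585.5, -310.6]] mean [ 587.5 -247.4  183. ] yaw -1.9
hingeleaf [[410.2, -148.5], [400.6, -329.3]] mean [ 405.4 -238.9  140. ] yaw -3.0
lid corners [[635.6, -101.3], [390.2, -84.3], [373.2, -388.9], [620.9, -404.5]] mean [ 505.  -244.8  139. ] yaw -94.0
[[1427. 1430. 1424. 1429. 1431. 1427. 1433. 1432. 1421. 1426.]
 [1432. 1422. 1419. 1428. 1433. 1427. 1425. 1425. 1426. 1428.]
 [1426. 1386. 1428. 1429. 1425. 1431. 1429. 1421. 1428. 1425.]
 [1427. 1382. 1380. 1380. 1377. 1384. 1380. 1375. 1379. 1424.]
 [1396. 1385. 1379. 1378. 1381. 1378. 1382. 1379. 1377. 1375.]
 [1398. 1428. 1426. 1390. 1383. 1380. 1381. 1379. 1378. 1377.]
 [1406. 1426. 1428. 1425. 1430. 1425. 1428. 1425. 1422. 1382.]
 [1421. 1421. 1425. 1428. 1424. 1424. 1426. 1429. 1419. 1419.]
 [1426. 1428. 1423. 1426. 1420. 1425. 1426. 1421. 1424. 1421.]
 [1425. 1430. 1425. 1420. 1425. 1423. 1427. 1424. 1416. 1414.]]
[[1558. 1524. 1555. 1558. 1556. 1554. 1524. 1555.]
 [1552. 1515. 1516. 1514. 1513. 1517. 1517. 1551.]
 [1549. 1515. 1509. 1513. 1542. 1516. 1517. 1551.]
 [1544. 1536. 1538. 1542. 1539. 1517. 1514. 1544.]
 [1548. 1542. 1538. 1536. 1540. 1512. 1509. 1542.]
 [1543. 1511. 1515. 1515. 1515. 1509. 1513. 1537.]
 [1536. 1517. 1533. 1528. 1535. 1539. 1509. 1539.]
 [1535. 1506. 1531. 1528. 1531. 1531. 1503. 1528.]
 [1527. 1512. 1515. 1526. 1533. 1512. 1513. 1528.]]
```

Call:
arm_command:
  increments:
    - {"wz":-0.0389}
    - {"wz":-0.0389}
    - {"wz":-0.0389}
    - {"wz":-0.0389}
    - {"wz":-0.0389}
    - {"wz":-0.0389}
    - {"wz":-0.0389}
    - {"wz":-0.0389}
    - {"wz":-0.0389}
    - {"wz":-0.0389}
    - {}
    - {}
  claw: 0

```text
invalid input
```

```bash
cat > go.py <<'E'
import sys,numpy as np
from bench import manip
s=manip.state();R=s["tool_rot"];d=np.array(eval(sys.argv[1]))-s["tcp_pos"]
print(s["tcp_pos"].round(1),s["q"].round(1),"yaw",np.degrees(np.arctan2(R[1,0],R[0,0])).round(2),"F",s["contact_force"].round(1),"w",s["gripper_width"],"ext",manip.tip_extent, "tool shift",(R.T@d).round(1),"norm",(R.T@d/800).round(4))
E
python3 go.py "[513,249,247]"
```

```text
[ 179.1 -598.2  247.3] [-80.6  12.7  87.5   0.   79.9  -7.2] yaw 16.66 F [ 0.1 -0.8 -0.6] w 85.657462226023 ext 17.0 tool shift [ 562.8 -715.9    1.7] norm [ 0.7035 -0.8949  0.0021]
```

Call:
arm_command:
  increments:
    - {"x":0,"y":0,"z":0,"wx":0,"wy":0,"wz":-0.0389}
    - {"x":0,"y":0,"z":0,"wx":0,"wy":0,"wz":-0.0389}
    - {"x":0,"y":0,"z":0,"wx":0,"wy":0,"wz":-0.0389}
    - {"x":0,"y":0,"z":0,"wx":0,"wy":0,"wz":-0.0389}
    - {"x":0,"y":0,"z":0,"wx":0,"wy":0,"wz":-0.0389}
    - {"x":0,"y":0,"z":0,"wx":0,"wy":0,"wz":-0.0389}
    - {"x":0,"y":0,"z":0,"wx":0,"wy":0,"wz":-0.0389}
    - {"x":0,"y":0,"z":0,"wx":0,"wy":0,"wz":-0.0389}
    - {"x":0,"y":0,"z":0,"wx":0,"wy":0,"wz":-0.0389}
    - {"x":0,"y":0,"z":0,"wx":0,"wy":0,"wz":-0.0389}
  claw: 0

```text
time: 0.93
tcp_pos: [179.2, -598.4, 247.6]
tool_rot: [[0.052, 0.999, -0.0], [0.999, -0.052, 0.001], [0.001, -0.0, -1.0]]
contact_force: [0.5, 0.1, -0.2]
gripper_width: 0.1
grip_force: 0.0
```

```bash
python3 go.py "[513,249,247]"
```

```text
[ 179.2 -598.4  247.6] [-80.6  12.7  87.5  -0.   79.9 -77.6] yaw 87.03 F [ 0.5  0.1 -0.2] w 0.14658537214639156 ext 17.0 tool shift [863.6 289.5   1.5] norm [1.0795 0.3619 0.0019]
```

Call:
arm_command:
  increments:
    - {"x":0.036,"y":0.012}
    - {"x":0.036,"y":0.012}
    - {"x":0.036,"y":0.012}
    - {"x":0.036,"y":0.012}
    - {"x":0.036,"y":0.012}
    - {"x":0.036,"y":0.012}
    - {"x":0.036,"y":0.012}
    - {"x":0.036,"y":0.012}
    - {"x":0.036,"y":0.012}
    - {"x":0.036,"y":0.012}
    - {"x":0.036,"y":0.012}
    - {"x":0.036,"y":0.012}
    - {"x":0.036,"y":0.012}
    - {"x":0.036,"y":0.012}
    - {"x":0.036,"y":0.012}

```text
invalid input
```

Call:
arm_command:
  increments:
    - {"x":0.036,"y":0.012}
    - {"x":0.036,"y":0.012}
    - {"x":0.036,"y":0.012}
    - {"x":0.036,"y":0.012}
    - {"x":0.036,"y":0.012}
    - {"x":0.036,"y":0.012}
    - {"x":0.036,"y":0.012}
    - {"x":0.036,"y":0.012}
    - {"x":0.036,"y":0.012}
    - {"x":0.036,"y":0.012}
    - {"x":0.036,"y":0.012}
    - {"x":0.036,"y":0.012}
    - {"x":0.036,"y":0.012}
    - {"x":0.036,"y":0.012}
    - {"x":0.036,"y":0.012}
    - {"x":0}

```text
invalid input
```

```bash
python3 go.py "[513,249,60]"
```

```text
[ 179.2 -598.4  247.6] [-80.6  12.7  87.5  -0.   79.9 -77.6] yaw 87.03 F [ 0.5  0.1 -0.2] w 0.14658537214639156 ext 17.0 tool shift [863.4 289.5 188.5] norm [1.0792 0.3619 0.2357]
```

Call:
arm_command:
  increments:
    - {"x":0.049,"y":0.0165,"z":0,"wx":0,"wy":0,"wz":0}
    - {"x":0.049,"y":0.0165,"z":0,"wx":0,"wy":0,"wz":0}
    - {"x":0.049,"y":0.0165,"z":0,"wx":0,"wy":0,"wz":0}
    - {"x":0.049,"y":0.0165,"z":0,"wx":0,"wy":0,"wz":0}
    - {"x":0.049,"y":0.0165,"z":0,"wx":0,"wy":0,"wz":0}
    - {"x":0.049,"y":0.0165,"z":0,"wx":0,"wy":0,"wz":0}
    - {"x":0.049,"y":0.0165,"z":0,"wx":0,"wy":0,"wz":0}
    - {"x":0.049,"y":0.0165,"z":0,"wx":0,"wy":0,"wz":0}
    - {"x":0.049,"y":0.0165,"z":0,"wx":0,"wy":0,"wz":0}
    - {"x":0.049,"y":0.0165,"z":0,"wx":0,"wy":0,"wz":0}
    - {"x":0.049,"y":0.0165,"z":0,"wx":0,"wy":0,"wz":0}
    - {"x":0.049,"y":0.0165,"z":0,"wx":0,"wy":0,"wz":0}
    - {"x":0.049,"y":0.0165,"z":0,"wx":0,"wy":0,"wz":0}
    - {"x":0.049,"y":0.0165,"z":0,"wx":0,"wy":0,"wz":0}
    - {"x":0.049,"y":0.0165,"z":0,"wx":0,"wy":0,"wz":0}
    - {"x":0.049,"y":0.0165,"z":0,"wx":0,"wy":0,"wz":0}
    - {"x":0.049,"y":0.0165,"z":0,"wx":0,"wy":0,"wz":0}
    - {"x":0.049,"y":0.0165,"z":0,"wx":0,"wy":0,"wz":0}
    - {"x":0.049,"y":0.0165,"z":0,"wx":0,"wy":0,"wz":0}
    - {"x":0,"y":0,"z":0,"wx":0,"wy":0,"wz":0}

```text
time: 2.6
tcp_pos: [473.5, 136.3, 247.6]
tool_rot: [[0.052, 0.999, -0.0], [0.999, -0.052, 0.003], [0.003, -0.0, -1.0]]
contact_force: [-0.6, -0.3, -0.3]
gripper_width: -0.1
grip_force: 0.0
```

```bash
python3 go.py "[513,249,62]"
```

```text
[473.5 136.3 247.6] [  6.8  -5.8 106.8   0.2  79.    9.7] yaw 87.0 F [-0.6 -0.3 -0.3] w -0.10014146318170322 ext 17.0 tool shift [114.1  33.6 185.9] norm [0.1427 0.042  0.2324]
```

Call:
arm_command:
  increments:
    - {"x":0.0357,"y":0.0105,"z":0,"wx":0,"wy":0,"wz":0}
    - {"x":0.0357,"y":0.0105,"z":0.02,"wx":0,"wy":0,"wz":0}
    - {"x":0.0357,"y":0.0105,"z":0.03,"wx":0,"wy":0,"wz":0}
    - {"x":0.0357,"y":0.0105,"z":0.03,"wx":0,"wy":0,"wz":0}
    - {"x":0,"y":0,"z":0.04,"wx":0,"wy":0,"wz":0}
    - {"x":0,"y":0,"z":0.04,"wx":0,"wy":0,"wz":0}
    - {"x":0,"y":0,"z":0.04,"wx":0,"wy":0,"wz":0}
    - {"x":0,"y":0,"z":0.0325,"wx":0,"wy":0,"wz":0}
    - {"x":0,"y":0,"z":0,"wx":0,"wy":0,"wz":0}
    - {"x":0,"y":0,"z":0,"wx":0,"wy":0,"wz":0}

```text
time: 3.43
tcp_pos: [511.2, 241.7, 60.7]
tool_rot: [[0.058, 0.998, -0.004], [0.998, -0.058, -0.001], [-0.002, -0.004, -1.0]]
contact_force: [0.0, -0.5, 0.1]
gripper_width: 0.2
grip_force: 0.0
```

```bash
python3 go.py "[513,249,38]"; python3 - <<'E'
from bench import manip
import cv2
i=manip.get_image("side")["image"][:,:,::-1]
cv2.imwrite("pics/s1.png",cv2.resize(i[200:300,230:360],None,fx=5,fy=5,interpolation=cv2.INTER_CUBIC))
E
```

```text
[511.2 241.7  60.7] [ 17.3  16.8 104.2  -0.   59.2  20.6] yaw 86.67 F [ 0.  -0.5  0.1] w 0.23466500381668332 ext 17.0 tool shift [ 7.5  1.5 22.7] norm [0.0093 0.0018 0.0284]
```

View pics/s1.png

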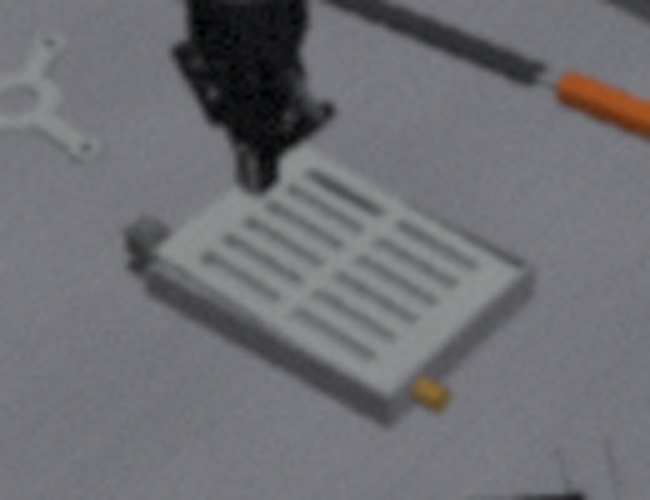

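The side view shows the closed fingertips at (255,190), over the solid band at the raised end. I'll press down now.

Call:
arm_command:
  increments:
    - {"x":0.009,"y":0.001,"z":0.004,"wx":0,"wy":0,"wz":0}
    - {"x":0,"y":0,"z":0.004,"wx":0,"wy":0,"wz":0}
    - {"x":0,"y":0,"z":0.002,"wx":0,"wy":0,"wz":0}
    - {"x":0,"y":0,"z":0.002,"wx":0,"wy":0,"wz":0}
    - {"x":0,"y":0,"z":0.002,"wx":0,"wy":0,"wz":0}
    - {"x":0,"y":0,"z":0.002,"wx":0,"wy":0,"wz":0}
    - {"x":0,"y":0,"z":0.002,"wx":0,"wy":0,"wz":0}
    - {"x":0,"y":0,"z":0.002,"wx":0,"wy":0,"wz":0}

```text
time: 4.15
tcp_pos: [513.8, 249.8, 47.4]
tool_rot: [[0.058, 0.998, -0.0], [0.998, -0.058, 0.0], [0.0, -0.001, -1.0]]
contact_force: [-3.6, 0.1, 4.1]
gripper_width: -0.2
grip_force: 1.8
```

Call:
arm_command:
  increments:
    - {"x":0,"y":0,"z":0.0015,"wx":0,"wy":0,"wz":0}
    - {"x":0,"y":0,"z":0.0015,"wx":0,"wy":0,"wz":0}
    - {"x":0,"y":0,"z":0.0015,"wx":0,"wy":0,"wz":0}
    - {"x":0,"y":0,"z":0.0015,"wx":0,"wy":0,"wz":0}
    - {"x":0,"y":0,"z":0,"wx":0,"wy":0,"wz":0}

```text
time: 4.57
tcp_pos: [513.9, 249.4, 41.0]
tool_rot: [[0.058, 0.998, -0.001], [0.998, -0.058, -0.0], [-0.0, -0.001, -1.0]]
contact_force: [0.3, 0.2, -0.7]
gripper_width: -0.2
grip_force: 0.0
```

Call:
arm_command:
  increments:
    - {"x":0,"y":0,"z":0.0015,"wx":0,"wy":0,"wz":0}
    - {"x":0,"y":0,"z":0.0015,"wx":0,"wy":0,"wz":0}
    - {"x":0,"y":0,"z":0.0015,"wx":0,"wy":0,"wz":0}
    - {"x":0,"y":0,"z":0.001,"wx":0,"wy":0,"wz":0}
    - {"x":0,"y":0,"z":0,"wx":0,"wy":0,"wz":0}
    - {"x":0,"y":0,"z":0,"wx":0,"wy":0,"wz":0}

```text
time: 5.07
tcp_pos: [514.1, 249.5, 37.1]
tool_rot: [[0.058, 0.998, -0.0], [0.998, -0.058, 0.0], [0.0, -0.0, -1.0]]
contact_force: [-0.0, -0.3, 1.4]
gripper_width: 0.1
grip_force: 0.2
```

```bash
python3 go.py "[513,249,260]"
```

```text
[514.1 249.5  37.1] [ 18.   19.5 103.9   0.   56.6  21.3] yaw 86.68 F [-0.  -0.3  1.4] w 0.07262066885122453 ext 17.0 tool shift [  -0.6   -1.  -222.9] norm [-0.0007 -0.0013 -0.2787]
```

Contact at a tip height of 20 mm means the plate is down. I'll nudge it a little more and then lift clear.

Call:
arm_command:
  increments:
    - {"x":0,"y":0,"z":0.001,"wx":0,"wy":0,"wz":0}
    - {"x":0,"y":0,"z":0,"wx":0,"wy":0,"wz":0}
    - {"x":0,"y":0,"z":-0.02,"wx":0,"wy":0,"wz":0}
    - {"x":0,"y":0,"z":-0.044,"wx":0,"wy":0,"wz":0}
    - {"x":0,"y":0,"z":-0.05,"wx":0,"wy":0,"wz":0}
    - {"x":0,"y":0,"z":-0.05,"wx":0,"wy":0,"wz":0}
    - {"x":0,"y":0,"z":-0.05,"wx":0,"wy":0,"wz":0}
    - {"x":0,"y":0,"z":-0.05,"wx":0,"wy":0,"wz":0}
    - {"x":0,"y":0,"z":0,"wx":0,"wy":0,"wz":0}

```text
time: 5.82
tcp_pos: [518.3, 251.0, 257.9]
tool_rot: [[0.058, 0.998, 0.015], [0.998, -0.058, 0.005], [0.006, 0.015, -1.0]]
contact_force: [1.2, 0.2, 1.6]
gripper_width: 0.1
grip_force: 0.0
```

```bash
python3 go.py "[587.5,-248.5,247]"; python3 - <<'E'
from bench import manip
import cv2
i=manip.get_image("side")["image"][:,:,::-1]
cv2.imwrite("pics/s2.png",cv2.resize(i[200:300,230:360],None,fx=5,fy=5,interpolation=cv2.INTER_CUBIC))
E
```

```text
[518.3 251.  257.9] [18.   4.9 95.1  0.  79.1 21.3] yaw 86.69 F [1.2 0.2 1.6] w 0.08496758067300766 ext 17.0 tool shift [-494.8   97.8    9.5] norm [-0.6184  0.1222  0.0119]
```

View pics/s2.png

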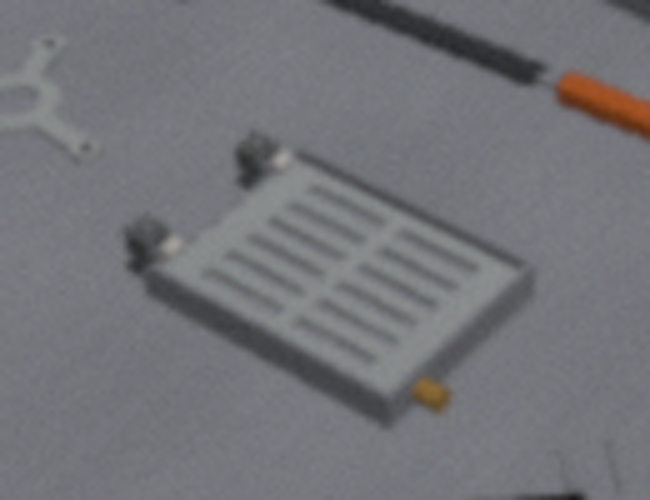

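The plate edge now sits under both rollers, seen at (175,243) and (283,158), so it's seated. Next is the lid handle.

Call:
arm_command:
  increments:
    - {"x":-0.044,"y":0.0087,"z":0,"wx":0,"wy":0,"wz":0}
    - {"x":-0.044,"y":0.0087,"z":0,"wx":0,"wy":0,"wz":0}
    - {"x":-0.044,"y":0.0087,"z":0,"wx":0,"wy":0,"wz":0}
    - {"x":-0.044,"y":0.0087,"z":0,"wx":0,"wy":0,"wz":0}
    - {"x":-0.044,"y":0.0087,"z":0,"wx":0,"wy":0,"wz":0}
    - {"x":-0.044,"y":0.0087,"z":0,"wx":0,"wy":0,"wz":0}
    - {"x":-0.044,"y":0.0087,"z":0,"wx":0,"wy":0,"wz":0}
    - {"x":-0.044,"y":0.0087,"z":0,"wx":0,"wy":0,"wz":0}
    - {"x":-0.044,"y":0.0087,"z":0,"wx":0,"wy":0,"wz":0}
    - {"x":-0.044,"y":0.0087,"z":0,"wx":0,"wy":0,"wz":0}
    - {"x":-0.044,"y":0.0087,"z":0,"wx":0,"wy":0,"wz":0}
    - {"x":-0.044,"y":0.0087,"z":0,"wx":0,"wy":0,"wz":0}
    - {"x":-0.044,"y":0.0087,"z":0,"wx":0,"wy":0,"wz":0}
    - {"x":-0.044,"y":0.0087,"z":0,"wx":0,"wy":0,"wz":0}
    - {"x":0,"y":0,"z":0,"wx":0,"wy":0,"wz":0}
    - {"x":0,"y":0,"z":0,"wx":0,"wy":0,"wz":0}
  claw: 55

```text
time: 7.2
tcp_pos: [581.9, -249.7, 245.3]
tool_rot: [[0.061, 0.998, -0.003], [0.998, -0.061, 0.002], [0.001, -0.003, -1.0]]
contact_force: [-0.6, 0.8, 0.2]
gripper_width: 54.6
grip_force: 0.0
```

```bash
python3 go.py "[587.5,-248.5,178]"
```

```text
[ 581.9 -249.7  245.3] [-30.4  14.   86.2   0.   80.  -26.9] yaw 86.49 F [-0.6  0.8  0.2] w 54.61757216932187 ext 17.0 tool shift [ 1.4  5.7 67.3] norm [0.0018 0.0071 0.0841]
```

Call:
arm_command:
  increments:
    - {"x":0.0018,"y":0.0071,"z":0.012,"wx":0,"wy":0,"wz":0}
    - {"x":0,"y":0,"z":0.018,"wx":0,"wy":0,"wz":0}
    - {"x":0,"y":0,"z":0.018,"wx":0,"wy":0,"wz":0}
    - {"x":0,"y":0,"z":0.018,"wx":0,"wy":0,"wz":0}
    - {"x":0,"y":0,"z":0.012,"wx":0,"wy":0,"wz":0}
    - {"x":0,"y":0,"z":0.006,"wx":0,"wy":0,"wz":0}
    - {"x":0,"y":0,"z":0,"wx":0,"wy":0,"wz":0}
    - {"x":0,"y":0,"z":0,"wx":0,"wy":0,"wz":0}

```text
time: 7.87
tcp_pos: [588.8, -246.3, 180.3]
tool_rot: [[0.057, 0.998, -0.0], [0.998, -0.057, 0.0], [0.0, -0.0, -1.0]]
contact_force: [-0.0, -0.2, 0.1]
gripper_width: 55.0
grip_force: 0.0
```

```bash
python3 go.py "[587.5,-248.5,178]"; python3 - <<'E'
from bench import manip
import cv2,numpy as np
i=manip.get_image("side")["image"][:,:,::-1]
j=manip.get_image("top")["image"][:,:,::-1]
a=cv2.resize(i[120:210,310:420],None,fx=5,fy=5,interpolation=cv2.INTER_CUBIC)
b=cv2.resize(j[150:240,370:430],None,fx=4,fy=4,interpolation=cv2.INTER_CUBIC)
o=np.zeros((450,790,3),np.uint8);o[:,:550]=a;o[:360,550:]=b
cv2.imwrite("pics/s3.png",o)
E
```

```text
[ 588.8 -246.3  180.3] [-29.8  17.4  89.1   0.   73.4 -26.5] yaw 86.73 F [-0.  -0.2  0.1] w 54.97189935574252 ext 17.0 tool shift [-2.3 -1.1  2.3] norm [-0.0028 -0.0014  0.0029]
```

View pics/s3.png

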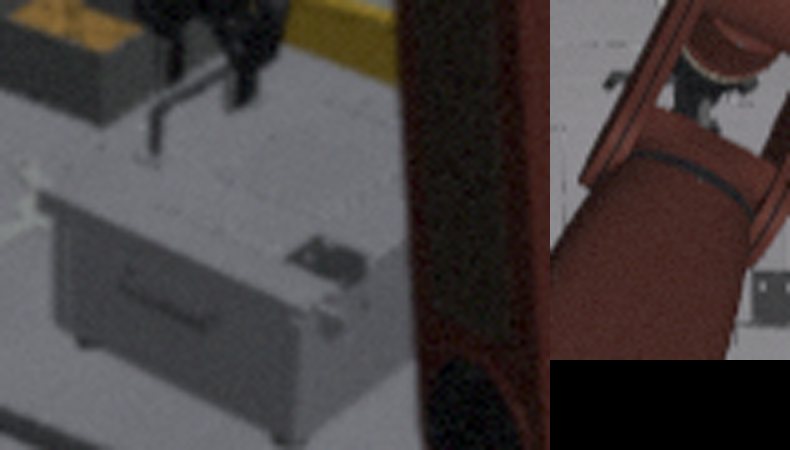

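The side crop shows the bar at (230,75), between the two open fingers. I'll close on it.

Call:
arm_command:
  increments:
    - {"x":0,"y":0,"z":0.0025,"wx":0,"wy":0,"wz":0}
    - {"x":0,"y":0,"z":0,"wx":0,"wy":0,"wz":0}
    - {"x":0,"y":0,"z":0,"wx":0,"wy":0,"wz":0}
    - {"x":0,"y":0,"z":0,"wx":0,"wy":0,"wz":0}
    - {"x":0,"y":0,"z":0,"wx":0,"wy":0,"wz":0}
    - {"x":0,"y":0,"z":0,"wx":0,"wy":0,"wz":0}
    - {"x":0,"y":0,"z":0,"wx":0,"wy":0,"wz":0}
    - {"x":0,"y":0,"z":0,"wx":0,"wy":0,"wz":0}
  claw: 0
  grip_force: 60

```text
time: 8.63
tcp_pos: [589.3, -247.2, 178.8]
tool_rot: [[0.058, 0.998, 0.002], [0.998, -0.058, -0.001], [-0.0, 0.002, -1.0]]
contact_force: [5.3, -0.7, 0.4]
gripper_width: 7.8
grip_force: 58.4
```

```bash
python3 go.py "[588,-248.5,178]"; python3 - <<'E'
import numpy as np
from bench import manip
from scipy.spatial.transform import Rotation as Ro
s=manip.state();R=s["tool_rot"];p=s["tcp_pos"]
a=np.radians(-3.3);ex=np.array([np.cos(a),np.sin(a),0]);ey=np.array([-ex[1],ex[0],0])
# bar in the grip: grasp point height 180, hinge is 205 back and 45 below bar
h=p+R@[0,0,-2];h[2]=180;h=h-205*ex-np.array([0,0,45])
for N,deg in((20,45),(24,45)):
    w=-ey*np.radians(deg/N)   # lid up: x toward z = rotation about -y
    Q=Ro.from_rotvec(w).as_matrix();d=Q@(p-h)+h-p
    print(N,(R.T@d/800).round(5),(R.T@w/np.pi).round(5),"first step world",d.round(2))
E
```

```text
[ 589.3 -247.2  178.8] [-29.8  17.6  89.2   0.   73.2 -26.5] yaw 86.68 F [ 5.3 -0.7  0.4] w 7.783955169410014 ext 17.0 tool shift [-1.4 -1.2  0.8] norm [-0.0017 -0.0015  0.001 ]
20 [-1.000e-05 -2.330e-03 -1.002e-02] [-1.25e-02  0.00e+00  1.00e-05] first step world [-1.87  0.11  8.01]
24 [-0.      -0.00191 -0.00836] [-0.01042  0.       0.     ] first step world [-1.54  0.09  6.68]
```

Call:
arm_command:
  increments:
    - {"x":0,"y":-0.0023,"z":-0.01,"wx":-0.0125,"wy":0,"wz":0}
    - {"x":0,"y":-0.0023,"z":-0.01,"wx":-0.0125,"wy":0,"wz":0}
    - {"x":0,"y":-0.0023,"z":-0.01,"wx":-0.0125,"wy":0,"wz":0}
    - {"x":0,"y":-0.0023,"z":-0.01,"wx":-0.0125,"wy":0,"wz":0}
    - {"x":0,"y":-0.0023,"z":-0.01,"wx":-0.0125,"wy":0,"wz":0}
    - {"x":0,"y":-0.0023,"z":-0.01,"wx":-0.0125,"wy":0,"wz":0}
    - {"x":0,"y":0,"z":0,"wx":0,"wy":0,"wz":0}

```text
time: 9.22
tcp_pos: [572.9, -246.2, 226.4]
tool_rot: [[0.059, 0.97, 0.237], [0.998, -0.057, -0.015], [-0.001, 0.237, -0.971]]
contact_force: [6.6, -0.4, -2.5]
gripper_width: 7.7
grip_force: 59.8
```

```bash
python3 go.py "[588,-248.5,178]"
```

```text
[ 572.9 -246.2  226.4] [-34.1   4.2 100.2   7.7  63.9 -33.4] yaw 86.64 F [ 6.6 -0.4 -2.5] w 7.689486296730295 ext 17.0 tool shift [-1.4  3.3 50.6] norm [-0.0017  0.0041  0.0633]
```

Call:
arm_command:
  increments:
    - {"x":0,"y":-0.0023,"z":-0.01,"wx":-0.0125,"wy":0,"wz":0}
    - {"x":0,"y":-0.0023,"z":-0.01,"wx":-0.0125,"wy":0,"wz":0}
    - {"x":0,"y":-0.0023,"z":-0.01,"wx":-0.0125,"wy":0,"wz":0}
    - {"x":0,"y":-0.0023,"z":-0.01,"wx":-0.0125,"wy":0,"wz":0}
    - {"x":0,"y":-0.0023,"z":-0.01,"wx":-0.0125,"wy":0,"wz":0}
    - {"x":0,"y":-0.0023,"z":-0.01,"wx":-0.0125,"wy":0,"wz":0}
    - {"x":0,"y":-0.0023,"z":-0.01,"wx":-0.0125,"wy":0,"wz":0}
    - {"x":0,"y":0,"z":0,"wx":0,"wy":0,"wz":0}

```text
time: 9.88
tcp_pos: [541.3, -244.4, 273.8]
tool_rot: [[0.059, 0.87, 0.49], [0.998, -0.051, -0.029], [-0.0, 0.491, -0.871]]
contact_force: [5.5, 0.7, -0.5]
gripper_width: 7.6
grip_force: 60.6
```

```bash
python3 go.py "[588,-248.5,178]"
```

```text
[ 541.3 -244.4  273.8] [-41.4 -11.2 113.1  21.4  56.  -46.6] yaw 86.63 F [ 5.5  0.7 -0.5] w 7.566753891914334 ext 17.0 tool shift [ -1.4  -6.2 106.5] norm [-0.0017 -0.0078  0.1331]
```

Call:
arm_command:
  increments:
    - {"x":0,"y":-0.0023,"z":-0.01,"wx":-0.0125,"wy":0,"wz":0}
    - {"x":0,"y":-0.0023,"z":-0.01,"wx":-0.0125,"wy":0,"wz":0}
    - {"x":0,"y":-0.0023,"z":-0.01,"wx":-0.0125,"wy":0,"wz":0}
    - {"x":0,"y":-0.0023,"z":-0.01,"wx":-0.0125,"wy":0,"wz":0}
    - {"x":0,"y":-0.0023,"z":-0.01,"wx":-0.0125,"wy":0,"wz":0}
    - {"x":0,"y":-0.0023,"z":-0.01,"wx":-0.0125,"wy":0,"wz":0}
    - {"x":0,"y":-0.0023,"z":-0.01,"wx":-0.0125,"wy":0,"wz":0}
    - {"x":0,"y":0,"z":0,"wx":0,"wy":0,"wz":0}
    - {"x":0,"y":0,"z":0,"wx":0,"wy":0,"wz":0}
    - {"x":0,"y":0,"z":0,"wx":0,"wy":0,"wz":0}
    - {"x":0,"y":0,"z":0,"wx":0,"wy":0,"wz":0}
    - {"x":0,"y":0,"z":0,"wx":0,"wy":0,"wz":0}

```text
time: 10.88
tcp_pos: [498.9, -241.8, 310.6]
tool_rot: [[0.057, 0.706, 0.705], [0.998, -0.041, -0.041], [0.0, 0.707, -0.708]]
contact_force: [5.2, -2.0, 1.8]
gripper_width: 7.7
grip_force: 61.0
```

```bash
python3 - <<'E'
from bench import manip
import cv2,numpy as np
s=manip.state();R=s["tool_rot"];p=s["tcp_pos"]-2*R[:,2]
a=np.radians(-3.3);ex=np.array([np.cos(a),np.sin(a),0])
h=np.array([589.3,-247.2,180])-205*ex-[0,0,45]
d=p-h;print(p.round(1),"lid deg from bar",np.degrees(np.arctan2(d[2],d@ex)-np.arctan2(45,205)).round(1),"r",np.hypot(d[2],d@ex).round(1),"tool tilt",np.degrees(np.arccos(-R[2,2])).round(1),s["q"].round(1),s["contact_force"].round(1),s["dq"].round(2),s["gripper_width"],s["grip_force"])
i=manip.get_image("side")["image"][:,:,::-1]
j=manip.get_image("top")["image"][:,:,::-1]
k=np.zeros((500,790,3),np.uint8)
k[:480,:480]=cv2.resize(i[90:210,300:420],(480,480),interpolation=cv2.INTER_CUBIC);k[:310,480:]=cv2.resize(j[130:250,340:460],(310,310))
cv2.imwrite("pics/s4.png",k)
E
```

```text
[ 497.5 -241.7  312. ] lid deg from bar 45.0 r 210.0 tool tilt 45.0 [-52.4 -26.1 126.   40.9  54.7 -65.8] [ 5.2 -2.   1.8] [-0.06 -0.19  0.26  0.38 -0.09 -0.4 ] 7.687174765153816 60.97345948219299
```

View pics/s4.png

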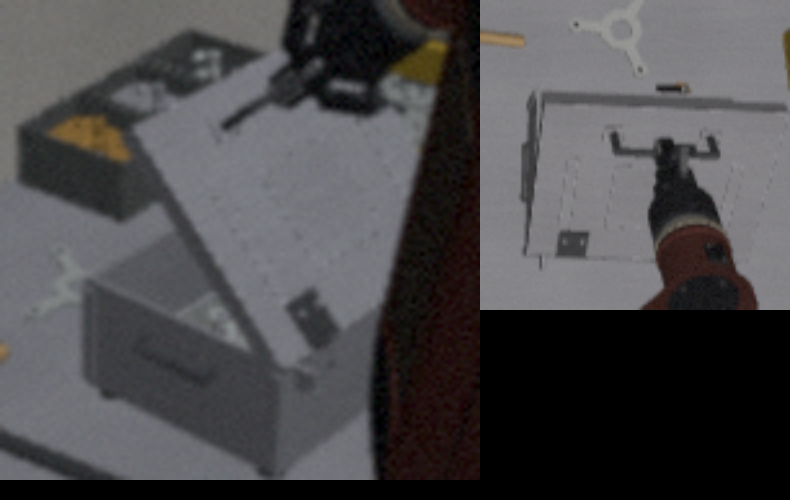

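The lid is open at about 45°, with the fingers gripping the bar at (290,90) in the side crop and the basket untouched inside. I'm handing the job in.

```bash
python3 -c "
from bench import manip
print(manip.job_done())"
```

```text
the job is handed in; nothing more can be done
None
```

The job is handed in but returned no verdict: the drain plate is pressed under its catches and looks level, the gripper is holding the lid at about 45°, and I touched nothing else.

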